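Sort the swallows' left and right wings into their trays

ROBOT

A 7-joint arm with a two-finger parallel gripper is mounted at the origin on the work surface; the furniture and walls round the work are solid. World frame = base frame: x ahead of the robot, y to its left, z up, the work surface at z = 0. Lengths are in m, angles in rad, forces in N, time in s.
With the tool pointing down it reaches from about 0.4 to 0.875 m from the base axis. Payload 19.3 kg.
Tool frame: the origin (TCP) lies between the finger pads; the fingertips stand 17 mm ahead of it and the grasp point (between the pads) lies 2 mm behind it; z points along the fingers, y is the line along which they close (so a half turn about z gives the same grasp; the last joint's range is limited). The gripper opens to 85 mm and grips with 20 to 120 N. Pads are 22 mm wide; open, the fingers measure 114 mm over their backs; the gripper's body (76 mm by 85 mm) begins 54 mm behind the grasp point. The pads swing forward as they close: fully open they stand 13 mm farther back than shut.
Start: joints at [1.199, 0.521, -0.036, 1.599, 0.021, 1.021, -0.113], TCP at [0.186, -0.597, 0.211] pointing down, gripper open.
Joint ranges: [-2.91, 2.91], [-0.3, 2.13], [-1.5, 1.42], [0.17, 2.43], [-1.26, 4.41], [0.16, 1.93], [-2.52, 2.52]. Speed limits (rad/s): [1.89, 1.89, 2.39, 2.39, 3.01, 3.01, 3.01].

INTERFACE

Orientations are given as a unit quaternion [x, y, z, w].
In Python, from cell import ctrl, viewer gives the robot as it stands. The module is installed in compiled form; this text tells all that it offers.
- The arm moves only by the shell command python3 -m creep 'ROWS' [FORCE]. ROWS is JSON, a list that holds one entry, the list of rows, each a list of 5 numbers: the shift along the tool's x, y, z in mm, then the turn about the tool's z in rad, then the closure, from -1 (fully open) to 1 (shut). In form: [[[dx, dy, dz, roll, jaw], ...]]. A call has 1 to 8 rows; each row is the pose to reach, as a shift and turn from the pose commanded when the call began, along the tool's axes at that moment; what a row does not reach only later rows make up. A row lasts 1/10 s, in which the tool goes at most 50 mm and 8.59 degrees, less where a joint would pass 70% of its speed; a pose out of reach is approached as far as the arm can. A call with a gripper value outside its range is refused whole. The fingers move at their own pace and stop on an object; FORCE is the grip in N (left out, the last holds). Time passes only in rows, so rows that repeat a pose let the fingers close. It gives the time, the measured TCP pose, the force, the opening and the grip force at its end, in the units of the state.
- ctrl.state(): the state, without advancing time (a new reading comes with each control period).
- viewer.camera(name): name is "side" or "top"; returns a dict with "color" (400x640x3 uint8, blue, green, red), "fx", "fy", "cx", "cy" (pixels), "world_to_cam" (4x4, takes a point from world to camera coordinates). Camera axes: x right, y down, z forward; pixel columns grow to the right and rows downward; lengths in m; the calibration is good to about 2 mm. A picture is of the moment at which its call begins. There is no depth.
- ctrl.job_done(): hands the job in; it is judged then, once.
The state is a dict: "t": time; "q": joint angles; "joint_vel": joint speeds; "joint_torque": joint torques, N m; "tcp_pos": TCP position; "ee_rot": TCP orientation; "force": force on the tool from outside, world axes, zero at the start; "torque": the same for the moment, N m; "finger_gap": finger opening in m; "gripper_force": force on a finger pad.
Only numpy, scipy, OpenCV 4.12 (cv2) and the standard library are available. Lean on these libraries where they do the work, as an engineer would, in place of code of your own. Each camera call takes 0.05 s, during which the arm holds its last target. There are 200 camera calls.

TASK

The cast wings of a large and a small porcelain swallow lie mixed up on the worktable: sort them for the painter. Lay the left wings in the red-felt tray and the right wings in the green-felt tray, each flat and lengthwise down in the recess of its size. The unglazed porcelain is brittle, so set each wing down gently without dropping it, and leave the brown cup and the jar with the yellow lid where they stand.

Things in the scene. Friction and masses are not known exactly. Their poses are not given: they have to be found in the camera images.
- wing_large_left_center (a point): left wing of the large swallow, loose, off-white porcelain, lying on its flat underside: 76 mm long, 34 mm wide, 15 mm thick, with steep sides to pinch across the width. Point: middle of its outline, 7.5 mm above its underside. x runs from blunt root to pointed tip, z up. Looking from root to tip, the smooth curved front edge is on the right (its -y) and the swept-back tip lies towards the left side.
- wing_large_right_center (a point): right wing of the large swallow, loose, off-white porcelain, lying on its flat underside: 76 mm long, 34 mm wide, 15 mm thick, with steep sides to pinch across the width. Point: middle of its outline, 7.5 mm above its underside. x runs from blunt root to pointed tip, z up. Looking from root to tip, the smooth curved front edge is on the left (its +y) and the swept-back tip lies towards the right side.
- wing_small_left_center (a point): left wing of the small swallow, loose, off-white porcelain, lying on its flat underside: 56 mm long, 28 mm wide, 15 mm thick, with steep sides to pinch across the width. Point: middle of its outline, 7.5 mm above its underside. x runs from blunt root to pointed tip, z up. Looking from root to tip, the smooth curved front edge is on the right (its -y) and the swept-back tip lies towards the left side.
- wing_small_right_center (a point): right wing of the small swallow, loose, off-white porcelain, lying on its flat underside: 56 mm long, 28 mm wide, 15 mm thick, with steep sides to pinch across the width. Point: middle of its outline, 7.5 mm above its underside. x runs from blunt root to pointed tip, z up. Looking from root to tip, the smooth curved front edge is on the left (its +y) and the swept-back tip lies towards the right side.
- tray_red: fixed plywood board tray for left wings, red felt, 104 (x) by 122 mm (y), 6 mm thick; origin under its centre, on the table; z up. Two recesses along x, 3 mm deep (felt floor 3 mm above the table), show left wing outlines in paler felt: large wing's, 92 x 50 mm, centred at x = 0, y = -30 mm; small wing's, 72 x 44 mm, at x = 0, y = +30 mm. Wings lie along x, either end first.
- tray_green: fixed plywood board tray for right wings, green felt, 104 (x) by 122 mm (y), 6 mm thick; origin under its centre, on the table; z up. Two recesses along x, 3 mm deep (felt floor 3 mm above the table), show right wing outlines in paler felt: large wing's, 92 x 50 mm, centred at x = 0, y = -30 mm; small wing's, 72 x 44 mm, at x = 0, y = +30 mm. Wings lie along x, either end first.
- sake_cup: small brown cup, bystander, loose: 54 mm wide, 41 mm high; origin under its centre
- jar_yellow: small jar with a yellow lid, bystander, loose: 43 mm wide, 52 mm high; origin under its centre

How it is judged:
By the outcome, as a careful person would: the job done as asked, in the order asked, and still so for the second after the job is handed in, with the robot touching nothing.
It also fails if it takes over 80 s, if anything falls off the work surface, if the arm or the gripper's body presses on something with over 40 N, if the wrist force passes 120 N, or if a joint passes its speed limit or range.

## Working session

There is one attempt and no reset: what is moved stays moved. The work goes in short steps, Python scripts to look and compute and a shell command to move; the robot and the scene stay as the last step left them, time stands still between calls to the robot, and variables do not carry over. Pictures are saved under pics/ and viewed, at most 14 in all, crops included, and the job is handed in when it is done.

```bash
mkdir -p pics
python3 - <<'E'
from cell import ctrl, viewer
import cv2,pickle
s=ctrl.state();print({k:s[k] for k in('t','tcp_pos','ee_rot','finger_gap')})
d={}
for n in("top","side"):
    c=viewer.camera(n);d[n]=c;cv2.imwrite(f"pics/{n}0.png",c["color"])
    print(n,c["fx"],c["cx"],c["cy"],c["world_to_cam"])
pickle.dump(d,open("cam.pkl","wb"))
E
```

```text
{'t': 0.0, 'tcp_pos': array([ 0.18566319, -0.59643633,  0.21094847]), 'ee_rot': array([ 9.88632630e-01,  1.50350373e-01, -1.10838683e-04, -5.25390620e-04]), 'finger_gap': 0.08536374800204842}
top 407.8181913239978 323.006805119138 196.51018341139047 [[-0.02824582 -0.99925177 -0.02642098 -0.03146539]
 [-0.98140184  0.03274257 -0.18915164  0.48191042]
 [ 0.1898752   0.02058685 -0.98159237  0.79498721]
 [ 0.          0.          0.          1.        ]]
side 511.2350426792632 318.943463510654 206.26228689375043 [[ 0.98211029 -0.18753916  0.01698353 -0.48576533]
 [-0.0859918  -0.52689873 -0.84556676  0.03317298]
 [ 0.16752548  0.82897937 -0.53359949  0.83870219]
 [ 0.          0.          0.          1.        ]]
```

View pics/top0.png

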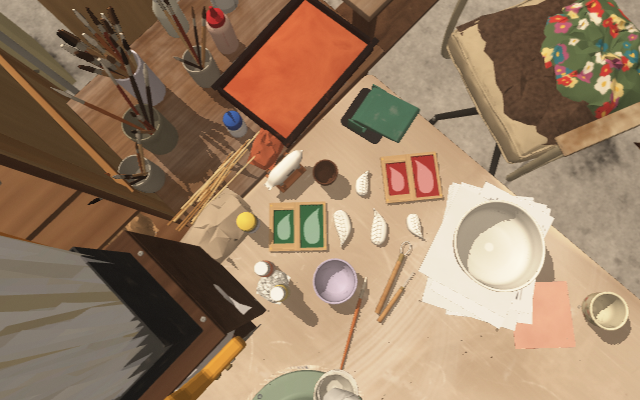

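View pics/side0.png

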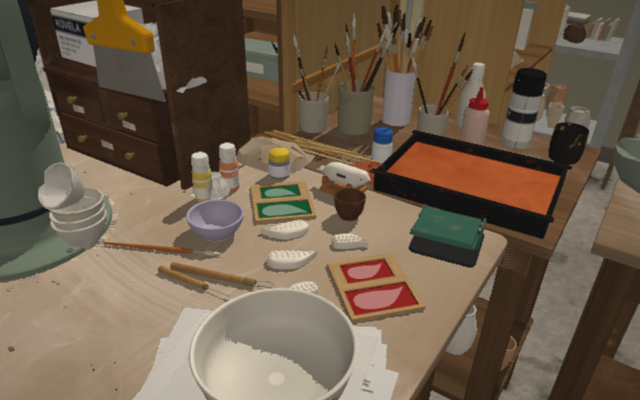

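The top view shows wings near (342,228), (378,227), (363,183) and (414,225), the green tray at (298,227), the red tray at (411,177), the cup at (325,172) and the jar at (246,221). I'll enlarge that part.

Run:
```python
import cv2
im=cv2.imread("pics/top0.png")[145:261,262:446]
cv2.imwrite("pics/top0c.png",cv2.resize(im,None,fx=4.3,fy=4.3,interpolation=cv2.INTER_CUBIC))
```

```text
(no output)
```

View pics/top0c.png

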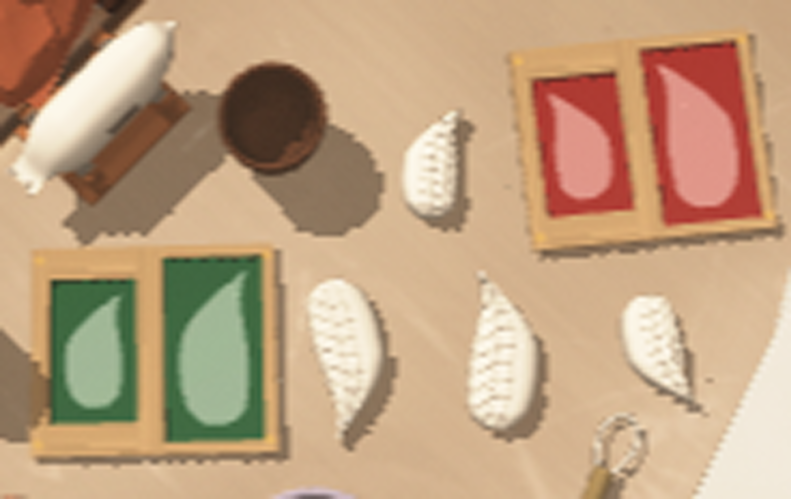

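Smooth front edges show the identity of each wing. In top-image pixels:
- (378,227) is large left, tip up, curve on the right.
- (414,225) is small left, tip down.
- (342,228) is large right, tip down.
- (363,183) is small right, tip up.

Next I'll measure poses, using the felt outlines as templates.

```bash
cat > h.py <<'E'
import numpy as np,cv2
def unproj(c,uv,z):
    W=c["world_to_cam"];R,t=W[:3,:3],W[:3,3];o=-R.T@t
    uv=np.atleast_2d(uv).astype(float)
    d=np.c_[(uv[:,0]-c["cx"])/c["fx"],(uv[:,1]-c["cy"])/c["fy"],np.ones(len(uv))]@R
    return (o+d*((z-o[2])/d[:,2])[:,None])[:,:2]
def comp(mask,seed,off):   # connected component contour nearest the seed, full-image px
    n,l,st,ce=cv2.connectedComponentsWithStats(mask)
    big=[i for i in range(1,n) if st[i,4]>80*16]
    i=min(big,key=lambda i:np.hypot(*(ce[i]/4+off-seed)))
    k,_=cv2.findContours((l==i).astype(np.uint8),cv2.RETR_EXTERNAL,cv2.CHAIN_APPROX_NONE)
    return max(k,key=cv2.contourArea)[:,0]/4.0+off-0.4
def desc(P):   # centroid, principal axis, skew-free sizes
    m=cv2.moments((P*1e3).astype(np.float32).reshape(-1,1,2))
    c=np.array([m['m10'],m['m01']])/m['m00']
    a=.5*np.arctan2(2*m['mu11'],m['mu20']-m['mu02'])
    return c,a
SEED=dict(LL=(378,227),SL=(414,225),LR=(342,228),SR=(363,183))
def hsv(c,x0=200,y0=120,x1=460,y1=260):
    im=cv2.resize(c["color"][y0:y1,x0:x1],None,fx=4,fy=4,interpolation=cv2.INTER_CUBIC)
    return cv2.cvtColor(im,cv2.COLOR_BGR2HSV),np.array([x0,y0])
E
cat > m.py <<'E'
import pickle;from h import *
c=pickle.load(open("cam.pkl","rb"))["top"]
h,off=hsv(c)
W=c["world_to_cam"];print("cam",-W[:3,:3].T@W[:3,3])
H,S,V=cv2.split(h)
def frame(P,a): # bbox along axis a
    e=np.array([[np.cos(a),np.sin(a)],[-np.sin(a),np.cos(a)]]);Q=P*1e3@e.T
    lo,hi=Q.min(0),Q.max(0);return hi-lo,(lo+hi)/2@e
red=(((H<8)|(H>172))&(S>90)).astype(np.uint8)*255
grn=((H>50)&(H<95)&(S>40)).astype(np.uint8)*255
for n,m,seeds in(("red",red,((397,180),(426,174))),("green",grn,((284,227),(313,226)))):
    for s in seeds:
        r=cv2.minAreaRect((unproj(c,comp(m,s,off),.0045)*1e3).astype(np.float32));print(n,np.round(np.r_[r[0],r[1],r[2]],1))
wh=((S<55)&(V>150)).astype(np.uint8)*255
cv2.imwrite("pics/wh.png",wh)
for n,s in SEED.items():
    P=unproj(c,comp(wh,s,off),.009);ce,a=desc(P);sz,mid=frame(P,a)
    print(n,"cen",np.round(ce,1),"ax",round(np.degrees(a),1),"size",np.round(sz,1),"mid",np.round(mid,1),"rect",cv2.minAreaRect((P*1e3).astype(np.float32)))
E
python3 m.py
```

```text
cam [ 0.32111065 -0.06358712  0.87067618]
red [ 524.1 -207.1   71.4   43.1    3.8]
red [ 528.  -266.9   91.3   49.1    3.7]
green [427.3  41.4  40.5  69.9  89.7]
green [426.5 -18.4  90.1  46.9   0. ]
LL cen [ 414.9 -159.5] ax -4.4 size [70.5 31.3] mid [ 418.3 -160.3] rect ((417.5631408691406, -160.98818969726562), (30.39134407043457, 69.86444854736328), 79.57855224609375)
SL cen [ 422.6 -234.9] ax 15.3 size [52.9 26.8] mid [ 419.1 -235.3] rect ((419.4323425292969, -234.6410675048828), (51.65666198730469, 26.160385131835938), 7.8788042068481445)
LR cen [427.  -83.3] ax 7.6 size [72.9 31.6] mid [422.4 -84.5] rect ((423.06915283203125, -85.27098846435547), (71.99293518066406, 30.842784881591797), 13.13516902923584)
SR cen [ 513.8 -129.4] ax -13.8 size [54.  26.6] mid [ 517.3 -130.5] rect ((516.8793334960938, -129.14505004882812), (25.107398986816406, 52.450923919677734), 84.68171691894531)
```

View pics/wh.png

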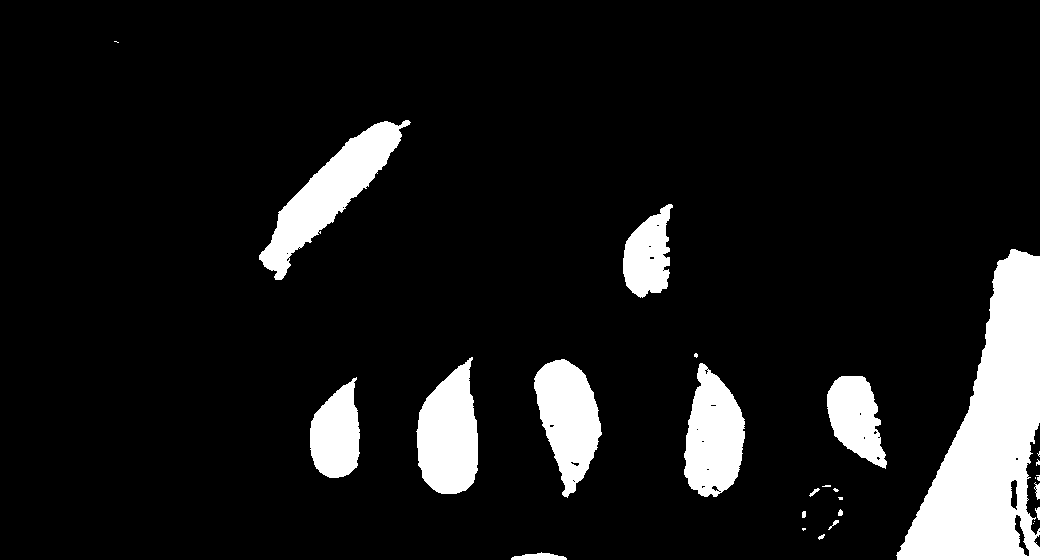

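```bash
cat >> m.py <<'E'
print()
T={}
for n,s,z in(("L",(312,227),.003),("S",(284,228),.003)):
    P=unproj(c,comp(wh,s,off),z);ce,a=desc(P);T[n]=a
    print(n,"cen",np.round(ce,1),"ax",np.degrees(a),"bbox",P.min(0)*1e3,P.max(0)*1e3)
s0=-1
for n,s in SEED.items():
    P=unproj(c,comp(wh,s,off),.009);ce,a=desc(P)
    b=a-(T[n[0]] if n[1]=="R" else -T[n[0]])
    sz,mid=frame(P,b);print(n,"x-axis",round(np.degrees(b),1),"size",np.round(sz,1),"mid",np.round(mid,1))
E
python3 m.py|sed -n '/^$/,$p'
```

```text
L cen [420.9 -19.4] ax -4.811547556802884 bbox [389.49763066 -34.58363399] [462.27714102  -1.9866269 ]
S cen [423.  41.] ax -6.939762439226798 bbox [399.89359664  28.54433135] [453.38833512  54.92744101]
LL x-axis -9.2 size [70.1 30.4] mid [ 417.7 -160.9]
SL x-axis 8.3 size [51.8 26.2] mid [ 419.4 -234.7]
LR x-axis 12.4 size [72.2 30.9] mid [423.  -85.2]
SR x-axis -6.9 size [52.8 25.3] mid [ 517.  -129.4]
```

```bash
cat > go.py <<'E'
import sys,numpy as np
from cell import ctrl
# args: x y z(mm) yaw(deg): row to type, from measured pose
from scipy.spatial.transform import Rotation as R
x,y,z,yaw=map(float,sys.argv[1:5]);s=ctrl.state();r=R.from_quat(s["ee_rot"]);M=r.as_matrix()
p=np.array(s["tcp_pos"])*1e3
cy=np.degrees(np.arctan2(M[1,0],M[0,0]))
d=(cy-yaw+90)%180-90
print("t",round(s["t"],2),"pos",p.round(1),"yaw",round(cy,1),"tilt",M[:,2].round(3),"gap",round(s["finger_gap"]*1e3,1),"q7",round(s["q"][6],2),"F",np.round(s["force"],1))
print("row",(M.T@(np.array([x,y,z])-p)).round(1),"roll",round(np.radians(d),3))
E
python3 go.py 414 -160 180 -9.2
```

```text
t 0.1 pos [ 185.7 -596.5  211. ] yaw 17.3 tilt [-0.     0.001 -1.   ] gap 85.7 q7 -0.11 F [ 1.2 -0.7  0.4]
row [ 347.7 -348.8   31.3] roll 0.462
```

```bash
python3 -m creep '[[[348,-349,20,0.46,-0.2],[348,-349,20,0.46,-0.2],[348,-349,20,0.46,-0.2],[348,-349,20,0.46,-0.2],[348,-349,20,0.46,-0.2],[348,-349,20,0.46,-0.2],[348,-349,20,0.46,-0.2],[348,-349,20,0.46,-0.2]]]' 30; python3 go.py 414 -160 60 -9.2
```

```text
t: 0.9
tcp_pos: [0.3705, -0.2427, 0.1954]
ee_rot: [0.997, -0.079, 0.0, 0.0]
force: [1.4, -0.4, 0.3]
finger_gap: 0.0518
gripper_force: 0.0
t 0.9 pos [ 370.5 -242.7  195.4] yaw -9.1 tilt [ 0. -0. -1.] gap 51.8 q7 -1.31 F [ 1.4 -0.4  0.3]
row [ 29.8 -88.6 135.4] roll 0.002
```

```bash
python3 -m creep '[[[30,-88.5,20,0,-0.2],[30,-88.5,20,0,-0.2],[30,-88.5,70,0,-0.2],[30,-88.5,120,0,-0.2],[30,-88.5,135,0,-0.2],[30,-88.5,135,0,-0.2]]]'; python3 go.py 414 -160 20 -9.2
python3 - <<'E'
from cell import viewer
import cv2
a=viewer.camera("top")["color"][150:270,320:440];b=viewer.camera("side")["color"][170:290,230:350]
f=lambda i:cv2.resize(i,(400,400),interpolation=cv2.INTER_CUBIC)
cv2.imwrite("pics/h1.png",cv2.hconcat([f(a),f(b)]))
E
```

```text
t: 1.5
tcp_pos: [0.4122, -0.1613, 0.0583]
ee_rot: [0.997, -0.079, -0.002, -0.0]
force: [0.0, 0.6, 0.2]
finger_gap: 0.0514
gripper_force: 0.0
t 1.5 pos [ 412.2 -161.3   58.3] yaw -9.0 tilt [-0.004  0.001 -1.   ] gap 51.4 q7 -1.59 F [0.  0.6 0.2]
row [ 1.8 -1.5 38.3] roll 0.003
```

View pics/h1.png

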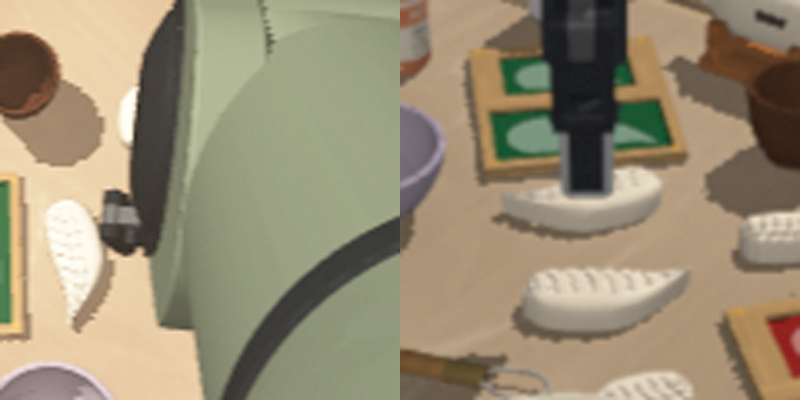

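Side view: the near fingertip's lower edge is at full-image pixel (286.4,228.5). I'll work out its height.

Run:
```python
import pickle;from h import *
c=pickle.load(open("cam.pkl","rb"))["side"];W=c["world_to_cam"]
for o in(26,31,36):
  for z in (35,41,47,53):
    p=W@np.array([.4122-.156*o/1e3,-.1613-.988*o/1e3,z/1e3,1]);print(o,z,round(c["fx"]*p[0]/p[2]+c["cx"],1),round(c["fy"]*p[1]/p[2]+c["cy"],1))
```

```text
26 35 284.6 253.0
26 41 284.5 249.6
26 47 284.4 246.2
26 53 284.4 242.8
31 35 284.5 255.1
31 41 284.4 251.8
31 47 284.4 248.4
31 53 284.3 245.0
36 35 284.4 257.3
36 41 284.3 253.9
36 47 284.3 250.5
36 53 284.2 247.1
```

The pale fingertip fits the far finger (y≈-135, z≈40), but then the near finger should show in front. I'll look closer before descending.

Run:
```python
from cell import viewer
import numpy as np
import cv2
c=viewer.camera("side");b=c["color"][60:300,170:410]
t=viewer.camera("top");W=t["world_to_cam"]
for o in (-40,-26,26,40):
  for z in (40,80):
    p=W@np.array([.4122-.156*o/1e3,-.1613-.988*o/1e3,z/1e3,1]);print(o,z,round(t["fx"]*p[0]/p[2]+t["cx"],1),round(t["fy"]*p[1]/p[2]+t["cy"],1))
cv2.imwrite("pics/h2.png",cv2.resize(b,(600,600),interpolation=cv2.INTER_CUBIC))
```

```text
-40 40 360.9 225.7
-40 80 362.2 223.3
-26 40 367.7 226.6
-26 80 369.4 224.2
26 40 393.2 229.8
26 80 396.2 227.5
40 40 400.1 230.6
40 80 403.4 228.4
```

View pics/h2.png

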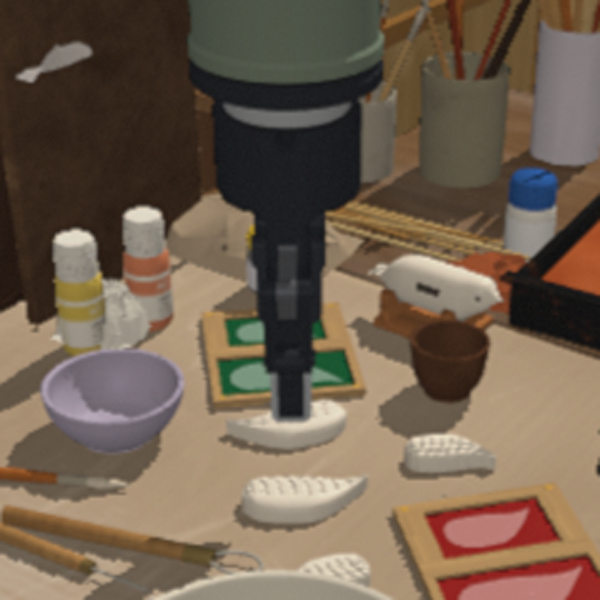

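Run:
```python
import pickle;from h import *
d=pickle.load(open("cam.pkl","rb"));t,c=d["top"],d["side"];W=c["world_to_cam"]
def pr(c,p):
    q=c["world_to_cam"]@np.r_[np.array(p)/1e3,1];return np.round([c["fx"]*q[0]/q[2]+c["cx"],c["fy"]*q[1]/q[2]+c["cy"]],1)
p=unproj(t,(325.5,172.3),.041)[0]*1e3;print("cup",p,pr(c,[*p,41]),"saw 350,194")
p=unproj(t,(246,221),.052)[0]*1e3;print("jar",p,pr(c,[*p,52]),"saw 279,153")
for z in(60,120,200):print(z,"top",pr(t,[412,-161,z]),"side",pr(c,[412,-161,z]))
```

```text
cup [533.08818938 -52.87199332] [347.6 194.7] saw 350,194
jar [434.03493264 111.45562544] [277.3 150.3] saw 279,153
60 top [381.4 227.2] side [284.6 228.2]
120 top [385.2 223.4] side [283.7 192.7]
200 top [391.1 217.4] side [282.5 140. ]
```

The cup and jar agree in both cameras, so calibration is fine at height. I'll go lower with a safe margin and look again.

```bash
python3 -m creep '[[[2,-1.5,12,0,-0.2],[2,-1.5,23,0,-0.2],[2,-1.5,23,0,-0.2],[2,-1.5,23,0,-0.2]]]'; python3 go.py 414 -160 22 -9.2
python3 - <<'E'
from cell import viewer
import cv2
b=viewer.camera("side")["color"][190:290,230:350]
cv2.imwrite("pics/h3.png",cv2.resize(b,(600,500),interpolation=cv2.INTER_CUBIC))
E
```

```text
t: 2.1
tcp_pos: [0.4156, -0.1607, 0.0371]
ee_rot: [0.997, -0.079, -0.0, -0.0]
force: [-0.2, -0.7, -0.0]
finger_gap: 0.0512
gripper_force: 0.0
t 2.1 pos [ 415.6 -160.7   37.1] yaw -9.1 tilt [-0.001  0.    -1.   ] gap 51.2 q7 -1.6 F [-0.2 -0.7 -0. ]
row [-1.7 -0.4 15.1] roll 0.002
```

View pics/h3.png

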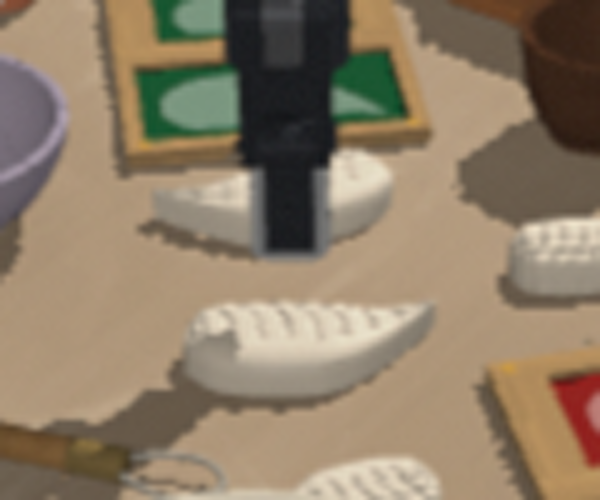

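Run:
```python
import pickle;from h import *
from cell import viewer
d=pickle.load(open("cam.pkl","rb"));t,c=d["top"],d["side"]
def pr(c,p):
    q=c["world_to_cam"]@np.r_[np.array(p)/1e3,1];return np.round([c["fx"]*q[0]/q[2]+c["cx"],c["fy"]*q[1]/q[2]+c["cy"]],1)
s=unproj(t,(340,189),0)[0]*1e3;L=(s-[533,-53])/41;print("shadow per mm",L)
for n,p in dict(specnear=(411,-191,20),specfar=(419,-130,20),H1near=(411,-190,56),H2near=(417,-140,20)).items():
    g=np.array(p[:2])+L*p[2];print(n,pr(c,p),"shadow",pr(c,[*g,0]))
a=viewer.camera("top")["color"][180:260,320:420]
b=viewer.camera("side")["color"][180:280,220:345]
cv2.imwrite("pics/h4.png",cv2.vconcat([cv2.resize(a,(375,300),interpolation=cv2.INTER_CUBIC),cv2.resize(b,(375,300),interpolation=cv2.INTER_CUBIC)]))
```

```text
shadow per mm [-0.68381029 -0.72781911]
specnear [287.1 262.7] shadow [279.3 280.9]
specfar [286.9 237.8] shadow [279.6 254.7]
H1near [286.6 242.2] shadow [263.9 294.6]
H2near [286.5 241.7] shadow [279.1 258.8]
```

View pics/h4.png

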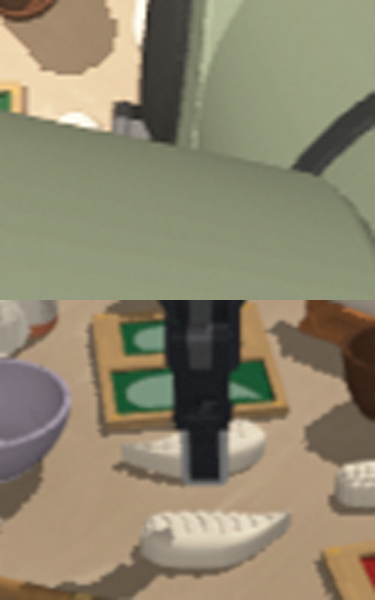

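The evidence is ambiguous about which finger I'm seeing. A quick test is to raise the tool and compare the jaw shut and open in the side view.

```bash
cat > snap.py <<'E'
import sys,cv2
from cell import viewer
n,a,x0,y0,w,h=sys.argv[1],sys.argv[2],*map(int,sys.argv[3:7])
cv2.imwrite(f"pics/{n}.png",cv2.resize(viewer.camera(a)["color"][y0:y0+h,x0:x0+w],None,fx=4,fy=4,interpolation=cv2.INTER_CUBIC))
E
python3 -m creep '[[[0,0,-23,0,1],[0,0,-23,0,1],[0,0,-23,0,1],[0,0,-23,0,1],[0,0,-23,0,1],[0,0,-23,0,1],[0,0,-23,0,1]]]'; python3 snap.py sh side 235 160 95 130
python3 -m creep '[[[0,0,0,0,-1],[0,0,0,0,-1],[0,0,0,0,-1],[0,0,0,0,-1],[0,0,0,0,-1],[0,0,0,0,-1],[0,0,0,0,-1],[0,0,0,0,-1]]]'; python3 snap.py op side 235 160 95 130
python3 -c "
import cv2
cv2.imwrite('pics/shop.png',cv2.hconcat([cv2.imread('pics/sh.png'),cv2.imread('pics/op.png')]))"
```

```text
t: 2.95
tcp_pos: [0.4158, -0.1607, 0.0601]
ee_rot: [0.997, -0.079, -0.0, -0.0]
force: [-0.9, 0.4, -0.2]
finger_gap: -0.0002
gripper_force: 0.0
t: 3.8
tcp_pos: [0.4159, -0.1608, 0.0604]
ee_rot: [0.997, -0.079, -0.0, -0.0]
force: [0.9, 0.7, -0.5]
finger_gap: 0.0854
gripper_force: 0.0
```

View pics/shop.png

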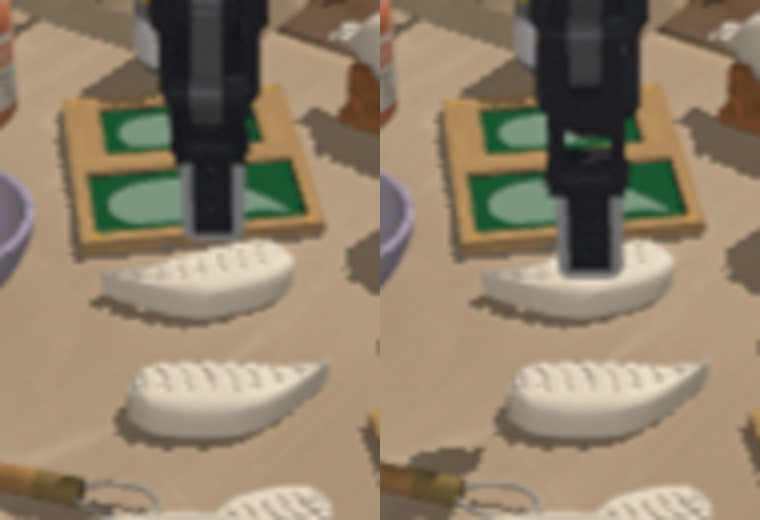

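Opening moved the tip towards the camera by 9 px, so this is the near finger. Its open tip is at side px (287.5,228.7), and its shadow blob runs about (241..258, 271..279). Next I'll intersect the sight ray with the light ray.

Run:
```python
import pickle;from h import *
d=pickle.load(open("cam.pkl","rb"));t,c=d["top"],d["side"]
W=c["world_to_cam"];R=W[:3,:3];o=-R.T@W[:3,3]*1e3
L=np.array([.684,.728,1])
def ray(u,v):
    r=R.T@np.array([(u-c["cx"])/c["fx"],(v-c["cy"])/c["fy"],1]);return r
for uv in((250,275),(258,272.5),(244,277)):
    g=np.r_[unproj(c,uv,0)[0]*1e3,0];r=ray(287.5,228.7)
    A=np.c_[r,-L];s=np.linalg.lstsq(A,g-o,rcond=None)[0]
    print(uv,g.round(),"tip on ray",(o+r*s[0]).round(),"light",(g+L*s[1]).round())
for z in(40,60,80):
    print(z,np.r_[unproj(c,(287.5,228.7),z/1e3)[0]*1e3].round(), "shut",np.r_[unproj(c,(289,219.5),z/1e3)[0]*1e3].round())
```

```text
(250, 275) [ 357. -185.    0.] tip on ray [ 418. -150.   51.] light [ 397. -142.   59.]
(258, 272.5) [ 369. -182.    0.] tip on ray [ 418. -147.   49.] light [ 406. -142.   54.]
(244, 277) [ 348. -188.    0.] tip on ray [ 417. -153.   53.] light [ 391. -142.   63.]
40 [ 420. -134.] shut [ 425. -110.]
60 [ 416. -163.] shut [ 422. -140.]
80 [ 412. -192.] shut [ 418. -169.]
```

Run:
```python
import pickle;from h import *
d=pickle.load(open("cam.pkl","rb"));t,c=d["top"],d["side"]
for z in(90,110,130,150,170,190):
    a=unproj(t,(356,214),z/1e3)[0]*1e3;b=unproj(c,(286,168),z/1e3)[0]*1e3
    tip=unproj(c,(286.4,228.5),(z-90)/1e3)[0]*1e3
    print(z,a.round(),b.round(),"mid",((a+b)/2).round(),"half",round((a-b)[1]/2),"tip(z-90)",tip.round())
```

```text
90 [ 436. -110.] [432. -33.] mid [434. -72.] half -38 tip(z-90) [425. -76.]
110 [ 433. -109.] [427. -71.] mid [430. -90.] half -19 tip(z-90) [ 422. -105.]
130 [ 430. -108.] [ 422. -108.] mid [ 426. -108.] half 0 tip(z-90) [ 418. -134.]
150 [ 427. -106.] [ 418. -145.] mid [ 422. -126.] half 20 tip(z-90) [ 415. -162.]
170 [ 424. -105.] [ 413. -183.] mid [ 419. -144.] half 39 tip(z-90) [ 411. -191.]
190 [ 421. -104.] [ 408. -220.] mid [ 415. -162.] half 58 tip(z-90) [ 407. -219.]
```

Taken together (link seen in both views, far-finger shadow), the real fingertips stand about 37 mm higher than the stated TCP implies. I'll descend in small steps, watching force and picture.

```bash
python3 -m creep '[[[0,0,0,0,-0.2],[0,0,0,0,-0.2],[-1.5,0,15,0,-0.2],[-1.5,0,30,0,-0.2],[-1.5,0,40,0,-0.2],[-1.5,0,40,0,-0.2],[-1.5,0,40,0,-0.2]]]'; python3 snap.py h5 side 220 170 130 130
```

```text
t: 4.55
tcp_pos: [0.4144, -0.1605, 0.0205]
ee_rot: [0.997, -0.079, -0.0, -0.0]
force: [0.7, 0.6, -0.0]
finger_gap: 0.0516
gripper_force: 0.0
```

View pics/h5.png

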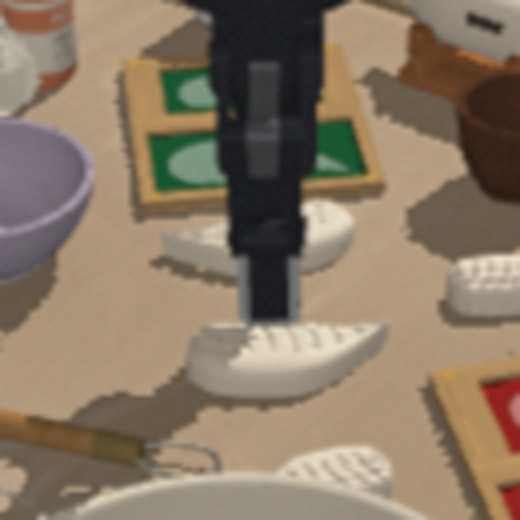

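Run:
```python
from cell import viewer
im=viewer.camera("side")["color"]
print(im[244:258,276:300].mean(2).astype(int))
```

```text
[[152 152 153 138 117 107  76  34  28  30  29  29  31  29  28  40  88 111
  113 136 152 155 159 160]
 [151 151 151 138 118 104  71  34  28  28  29  27  28  28  25  37  88 110
  113 137 155 159 160 160]
 [151 151 151 136 118 110  81  35  29  29  28  29  27  28  28  37  88 111
  113 140 158 160 158 157]
 [150 151 151 136 117 111  81  35  28  27  28  27  29  27  26  35  88 110
  114 141 159 158 155 151]
 [150 152 150 137 118 110  80  35  29  30  28  28  27  28  27  37  87 110
  115 141 156 153 151 150]
 [151 151 151 144 126 112  85  57  53  55  55  56  54  55  53  58  92 110
  119 142 152 151 151 150]
 [165 163 160 164 153 125 101 100 106 102 102 105 107 107 104 104 119 129
  137 151 162 171 170 161]
 [182 176 168 174 174 145 116 143 162 145 138 154 163 162 156 150 162 175
  177 182 193 206 206 192]
 [135 131 129 127 128 128 146 188 212 190 165 185 206 209 207 192 188 201
  208 208 202 191 194 208]
 [131 130 128 128 127 134 167 191 205 213 189 171 194 207 208 207 193 193
  204 208 209 201 183 196]
 [130 129 128 130 126 129 149 163 190 208 196 173 183 203 208 213 205 188
  198 208 213 213 193 189]
 [129 127 126 127 123 129 173 202 208 210 207 187 187 203 208 214 209 192
  196 207 209 210 194 189]
 [135 134 131 131 148 156 171 196 206 208 213 199 188 200 205 210 211 193
  192 205 208 205 193 185]
 [131 132 129 134 183 206 194 198 206 208 209 204 198 204 208 208 212 196
  189 204 211 215 214 210]]
```

The rim is still fully visible and there is no force, although a y-shifted gripper would already be pressing on the neighbouring wing. So it's the height offset; lower further in steps.

```bash
python3 -m creep '[[[0,0,5,0,-0.2],[0,0,10,0,-0.2],[0,0,10,0,-0.2],[0,0,10,0,-0.2]]]';  python3 - <<'E'
from cell import viewer
im=viewer.camera("side")["color"]
print(im[248:264:1,278:298].mean(2).astype(int))
E
```

```text
t: 5.05
tcp_pos: [0.4143, -0.1605, 0.0102]
ee_rot: [0.997, -0.079, -0.0, -0.0]
force: [-0.2, 0.5, 0.5]
finger_gap: 0.0514
gripper_force: 0.0
[[151 136 117 102  68  32  29  32  29  28  31  30  29  38  88 112 120 143
  157 152]
 [151 135 116 102  67  32  30  30  32  31  31  30  28  37  88 111 119 141
  152 151]
 [146 133 116 101  69  33  30  30  29  29  30  29  29  38  89 112 118 144
  164 172]
 [131 124 114 102  67  32  30  28  29  29  29  29  28  39  89 110 121 161
  194 207]
 [125 119 113 104  71  34  28  27  29  29  29  28  28  35  86 112 130 181
  202 192]
 [129 121 114 110  79  35  28  29  29  26  26  26  27  35  87 111 130 182
  210 200]
 [129 123 114 110  80  37  29  29  31  29  27  28  27  36  86 110 129 183
  212 213]
 [127 124 119 112  85  56  56  54  54  55  55  56  54  57  91 110 138 186
  211 210]
 [132 133 144 142 118 105 107 106 107 107 106 107 107 111 123 132 164 197
  208 205]
 [146 163 192 197 172 160 161 161 162 163 162 161 162 169 177 177 187 205
  211 214]
 [178 207 210 213 210 208 210 210 209 210 210 209 209 209 207 204 206 209
  210 214]
 [183 203 204 204 205 206 205 206 206 205 206 205 205 205 205 203 205 206
  206 206]
 [191 195 196 197 196 198 198 199 198 199 198 197 198 197 197 197 197 197
  196 193]
 [180 184 184 186 186 188 189 189 188 188 188 187 186 185 185 186 184 184
  179 174]
 [165 167 171 172 174 174 175 175 175 175 174 174 172 172 171 170 167 161
  155 148]
 [153 153 156 158 159 160 160 160 161 160 159 159 157 155 155 153 148 145
  143 142]]
```

Now the finger overlaps the wing in front: confirmed. Tip is at z≈34 with TCP at 10, so continue down, watching the force.

```bash
python3 -m creep '[[[0,0,5,0,-0.2],[0,0,10,0,-0.2],[0,0,15,0,-0.2],[0,0,18,0,-0.2],[0,0,18,0,-0.2],[0,0,18,0,-0.2]]]'; python3 snap.py h6 side 230 190 120 110; python3 go.py 414 -160 -15 -9.2
```

```text
t: 5.7
tcp_pos: [0.4144, -0.1605, -0.0077]
ee_rot: [0.997, -0.079, -0.0, -0.0]
force: [0.6, -0.6, -0.1]
finger_gap: 0.0513
gripper_force: 0.0
t 5.75 pos [ 414.4 -160.6   -7.6] yaw -9.1 tilt [ 0.  0. -1.] gap 51.2 q7 -1.62 F [0.  0.3 0.7]
row [-0.5 -0.5  7.4] roll 0.002
```

View pics/h6.png

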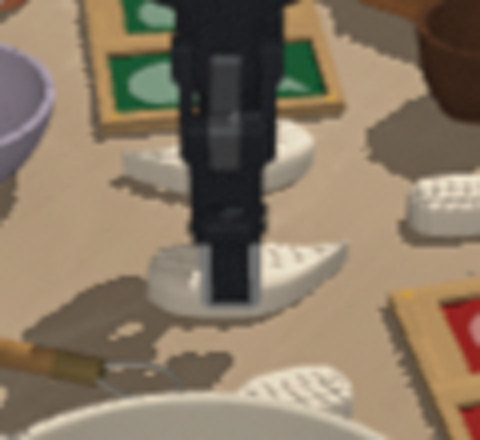

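Finger is in front of the wing, tip at (288,266), its shadow at (286,280), so the tip is still about 15 mm up. Another 8 mm.

```bash
python3 -m creep '[[[0,0,4,0,-0.2],[0,0,8,0,-0.2],[0,0,8,0,-0.2],[0,0,8,0,-0.2]]]';python3 - <<'E'
from cell import viewer
im=viewer.camera("side")["color"]
print(im[262:286,274:300:2].mean(2).astype(int))
E
```

```text
t: 6.15
tcp_pos: [0.4143, -0.1605, -0.0158]
ee_rot: [0.997, -0.079, -0.0, -0.0]
force: [0.1, 0.2, 0.1]
finger_gap: 0.0515
gripper_force: 0.0
[[149 150 167 128  87  31  30  26  28  86 115 156 146]
 [148 150 155 126  86  31  30  32  30  74 114 147 142]
 [144 148 149 127  86  31  31  29  31  74 114 142 138]
 [143 144 145 127  86  29  29  27  29  73 113 139 137]
 [142 142 145 125  86  31  31  29  29  73 113 140 137]
 [138 142 143 124  87  30  29  29  26  72 114 133 126]
 [120 130 132 124  87  29  30  27  27  72 112 113 107]
 [ 89  91 100 112  95  46  46  45  44  76 110 105 136]
 [ 87  86  88  97 101  84  82  82  82  90 116 134 154]
 [109  89 101 109 120 114 102 121 122 121 145 152 154]
 [150 112 134 150 150 130 113 151 153 151 152 152 153]
 [153 150 151 151 151 150 150 154 153 153 152 152 152]
 [151 151 151 138 138 138 148 147 140 153 151 152 152]
 [151 150 137  93  93  92 122 117 108 152 152 151 150]
 [151 138  95  86  88  89  92  90 118 148 152 151 150]
 [146  94  87  88  90  90  90  90  93 138 152 150 153]
 [117  89  89  90  90  91  90  88  92 151 150 150 152]
 [ 91  91  90  90  90  90  90  90 112 151 150 150 153]
 [ 88  90  90  91  90  91  89  93 151 152 150 152 152]
 [ 89  90  91  91  91  90  91 114 153 151 150 151 152]
 [ 89  91  93  91  90  90 105 151 152 150 152 154 165]
 [ 89  92  92  91  91  90 136 154 151 150 162 180 201]
 [ 91  92  91  92  91  94 154 152 150 162 193 210 214]
 [ 92  90  90  91  92 115 152 151 154 188 210 202 213]]
```

Tip is about 5.5 mm above the table (shadow 4 px below it). Raise 3 mm to allow for the swing, then close.

```bash
python3 -m creep '[[[0,0,-3,0,-0.2],[0,0,-3,0,0],[0,0,-3,0,0.4],[0,0,-3,0,0.4],[0,0,-3,0,0.4],[0,0,-3,0,0.4]]]' 30; python3 -m creep '[[[0,0,-10,0,0.4],[0,0,-40,0,0.4],[0,0,-60,0,0.4],[0,0,-60,0,0.4]]]'; python3 go.py 528 -267 50 3.7;python3 go.py 524 -207 50 3.7
```

```text
t: 6.8
tcp_pos: [0.4146, -0.1606, -0.0122]
ee_rot: [0.997, -0.079, 0.0, 0.0]
force: [-1.6, 0.2, 11.5]
finger_gap: 0.0333
gripper_force: 28.7
t: 7.2
tcp_pos: [0.4156, -0.161, 0.0499]
ee_rot: [0.997, -0.079, 0.002, 0.0]
force: [-0.5, 0.7, 0.0]
finger_gap: 0.033
gripper_force: 30.8
t 7.2 pos [ 415.6 -161.    49.9] yaw -9.1 tilt [ 0.004 -0.001 -1.   ] gap 33.0 q7 -1.6 F [-0.5  0.7  0. ]
row [127.8  86.9   0.4] roll -0.223
t 7.2 pos [ 415.6 -161.    49.9] yaw -9.1 tilt [ 0.004 -0.001 -1.   ] gap 33.0 q7 -1.6 F [-0.5  0.7  0. ]
row [114.3  28.3   0.4] roll -0.223
```

Run:
```python
from cell import viewer
import pickle;from h import *
im=viewer.camera("side")["color"]
print(im[215:252,274:304:3].mean(2).astype(int))
c=pickle.load(open("cam.pkl","rb"))["side"]
def pr(c,p):
    q=c["world_to_cam"]@np.r_[np.array(p)/1e3,1];return np.round([c["fx"]*q[0]/q[2]+c["cx"],c["fy"]*q[1]/q[2]+c["cy"]],1)
for u in (60,62,65):print(u,pr(c,(413,-178,u)),pr(c,(412,-186,u)),pr(c,(411,-192,u)))
```

```text
[[119  93 115  36  30  30  60 112 127 134]
 [126  95 113  35  30  29  58 128 165 157]
 [127 123 113  36  27  30  57 136 186 203]
 [129 131 115  36  29  30  59 143 179 214]
 [126 130 116  35  31  29  60 143 199 213]
 [122 127 115  42  30  30  59 143 202 213]
 [129 133 117  43  29  29  60 143 207 207]
 [129 131 116  43  30  30  61 143 216 212]
 [131 130 115  44  29  30  59 144 215 214]
 [135 135 117  44  30  31  60 142 208 199]
 [140 139 121  44  29  29  60 140 195 181]
 [144 143 127  43  28  30  53 135 174 154]
 [148 148 132  49  28  28  50 127 147 141]
 [147 151 127  53  28  28  45 120 141 136]
 [144 147 127  55  32  30  49 123 138 134]
 [139 144 130  74  68  68  74 125 136 134]
 [140 142 135 111 113 114 114 133 136 133]
 [139 140 140 127 128 128 129 137 136 134]
 [139 140 141 140 140 140 140 138 136 135]
 [139 140 141 141 142 140 141 139 138 133]
 [139 140 143 144 145 142 140 138 136 125]
 [139 139 140 142 142 140 138 137 128 111]
 [129 137 140 141 141 139 134 127 114 136]
 [ 96 124 131 136 137 130 113 116 135 153]
 [ 89  93 101 116 118 104 103 152 153 153]
 [110  89  89  92  91 112 134 154 152 153]
 [149 111 101 112 113 152 153 152 152 154]
 [153 152 134 151 151 153 153 151 152 155]
 [151 153 152 153 152 152 152 151 155 156]
 [151 152 152 153 150 151 151 151 159 156]
 [151 151 151 152 150 151 149 153 159 154]
 [151 151 151 151 151 150 149 156 159 153]
 [151 150 152 148 150 149 151 158 154 150]
 [149 150 150 150 150 148 154 157 150 149]
 [149 151 147 150 149 149 157 154 150 149]
 [149 151 147 149 148 151 156 150 149 149]
 [149 148 148 149 149 155 152 149 150 149]]
60 [286.8 234.8] [286.9 238.2] [286.8 240.7]
62 [286.8 233.7] [286.9 237. ] [286.7 239.5]
65 [286.8 232. ] [286.8 235.3] [286.7 237.8]
```

```bash
python3 snap.py h7 side 230 170 150 120
```

```text
(no output)
```

View pics/h7.png

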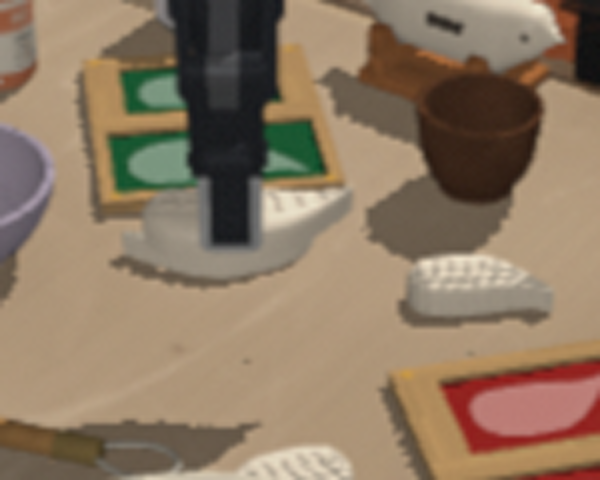

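LL is lifted, tip about 4–5 mm above its underside. Carry it over the red tray's large recess.

```bash
python3 -m creep '[[[124,87.5,0,-0.223,0.4],[124,87.5,0,-0.223,0.4],[124,87.5,0,-0.223,0.4],[124,87.5,0,-0.223,0.4],[124,87.5,25,-0.223,0.4],[124,87.5,45,-0.223,0.4],[124,87.5,45,-0.223,0.4],[124,87.5,45,-0.223,0.4]]]'; python3 go.py 524 -267 -8 3.7;python3 - <<'E'
from cell import viewer
import cv2
cv2.imwrite("pics/l.png",viewer.camera("top")["color"])
E
```

```text
t: 8.1
tcp_pos: [0.5226, -0.2661, 0.002]
ee_rot: [0.999, 0.032, -0.001, -0.0]
force: [-0.2, 0.4, -0.2]
finger_gap: 0.0331
gripper_force: 30.8
t 8.1 pos [ 522.6 -266.1    2. ] yaw 3.7 tilt [-0.001  0.001 -1.   ] gap 33.1 q7 -1.3 F [-0.2  0.4 -0.2]
row [ 1.3  1.  10. ] roll 0.0
```

```bash
python3 -m creep '[[[1.5,1,3,0,0.4],[1.5,1,6,0,0.4],[1.5,1,8.5,0,0.4],[1.5,1,10,0,0.4],[1.5,1,10.5,0,0.4],[1.5,1,10.5,0,0.4]]]';  python3 go.py 524 -267 -9 3.7
```

```text
t: 8.75
tcp_pos: [0.5246, -0.2673, -0.0082]
ee_rot: [0.999, 0.032, -0.0, -0.0]
force: [-0.0, 0.4, -0.9]
finger_gap: 0.033
gripper_force: 30.8
t 8.75 pos [ 524.6 -267.3   -8.2] yaw 3.7 tilt [-0.  0. -1.] gap 33.0 q7 -1.3 F [-0.   0.4 -0.9]
row [-0.6 -0.4  0.8] roll 0.0
```

```bash
python3 -m creep '[[[0,0,0.6,0,0.4],[0,0,1.2,0,0.4],[0,0,1.2,0,0.4]]]'; python3 -m creep '[[[0,0,0.6,0,0.4],[0,0,1.2,0,0.4],[0,0,1.2,0,0.4]]]'
```

```text
t: 9.05
tcp_pos: [0.5247, -0.2674, -0.0091]
ee_rot: [0.999, 0.032, 0.0, 0.0]
force: [-1.3, 1.3, 4.2]
finger_gap: 0.0329
gripper_force: 31.2
t: 9.35
tcp_pos: [0.5247, -0.2675, -0.0093]
ee_rot: [0.999, 0.032, 0.0, 0.0]
force: [-8.3, 2.9, 27.5]
finger_gap: 0.0329
gripper_force: 33.6
```

Contact at TCP z=-9.1, as predicted. Relieve the pressure, release and lift.

```bash
python3 -m creep '[[[0,0,-1.2,0,0.4],[0,0,-1.2,0,0.2],[0,0,-1.2,0,0.1],[0,0,-1.2,0,0],[0,0,-1.2,0,0],[0,0,-15,0,0],[0,0,-40,0,0],[0,0,-80,0,0]]]'; python3 go.py 422 -235 60 8.3
```

```text
t: 10.15
tcp_pos: [0.5236, -0.2668, 0.0697]
ee_rot: [0.999, 0.033, -0.001, -0.001]
force: [0.2, -0.3, -0.1]
finger_gap: 0.0424
gripper_force: 0.0
t 10.15 pos [ 523.6 -266.8   69.7] yaw 3.7 tilt [-0.003  0.001 -1.   ] gap 42.4 q7 -1.28 F [ 0.2 -0.3 -0.1]
row [-99.3 -38.4  10. ] roll -0.08
```

```bash
python3 -m creep '[[[-99.5,-38.5,0,-0.08,-0.06],[-99.5,-38.5,0,-0.08,-0.06],[-99.5,-38.5,0,-0.08,-0.06],[-99.5,-38.5,40,-0.08,-0.06],[-99.5,-38.5,60,-0.08,-0.06],[-99.5,-38.5,60,-0.08,-0.06],[-99.5,-38.5,60,-0.08,-0.06]]]'; python3 go.py 422 -235 -12 8.3
python3 - <<'E'
from cell import viewer
import cv2
cv2.imwrite("pics/s2.png",viewer.camera("side")["color"])
cv2.imwrite("pics/t2.png",viewer.camera("top")["color"])
E
```

```text
t: 10.85
tcp_pos: [0.4232, -0.2355, 0.0103]
ee_rot: [0.997, 0.072, 0.0, 0.0]
force: [0.3, 0.4, 0.4]
finger_gap: 0.0455
gripper_force: 0.0
t 10.85 pos [ 423.2 -235.5   10.3] yaw 8.3 tilt [ 0. -0. -1.] gap 45.5 q7 -1.26 F [0.3 0.4 0.4]
row [-1.1 -0.7 22.3] roll -0.0
```

```bash
python3 -m creep '[[[-1,-0.5,10,0,-0.06],[-1,-0.5,20,0,-0.06],[-1,-0.5,22,0,-0.06],[-1,-0.5,22,0,0.1],[-1,-0.5,22,0,0.5],[-1,-0.5,22,0,0.5],[-1,-0.5,22,0,0.5],[-1,-0.5,22,0,0.5]]]'; python3 -m creep '[[[0,0,-10,0,0.5],[0,0,-40,0,0.5],[0,0,-60,0,0.5],[0,0,-60,0,0.5]]]';python3 go.py 526.5 -207 50 3.7
```

```text
t: 11.75
tcp_pos: [0.4219, -0.2351, -0.0124]
ee_rot: [0.997, 0.072, 0.0, 0.0]
force: [-0.9, -0.6, -0.5]
finger_gap: 0.0269
gripper_force: 29.6
t: 12.15
tcp_pos: [0.423, -0.2358, 0.0503]
ee_rot: [0.997, 0.072, 0.002, 0.001]
force: [0.5, -0.2, -0.3]
finger_gap: 0.0268
gripper_force: 29.7
t 12.15 pos [ 423.  -235.8   50.3] yaw 8.3 tilt [ 0.004 -0.002 -1.   ] gap 26.8 q7 -1.24 F [ 0.5 -0.2 -0.3]
row [106.6 -13.6   0.6] roll 0.08
```

```bash
python3 -m creep '[[[106.5,-13.5,0,0.08,0.5],[106.5,-13.5,0,0.08,0.5],[106.5,-13.5,0,0.08,0.5],[106.5,-13.5,30,0.08,0.5],[106.5,-13.5,50,0.08,0.5],[106.5,-13.5,54,0.08,0.5],[106.5,-13.5,56,0.08,0.5],[106.5,-13.5,56,0.08,0.5]]]'; python3 go.py 526.5 -207 -9 3.7
```

```text
t: 12.95
tcp_pos: [0.5255, -0.2065, -0.0079]
ee_rot: [0.999, 0.032, 0.0, 0.0]
force: [-0.3, -0.2, -0.3]
finger_gap: 0.0271
gripper_force: 29.7
t 12.95 pos [ 525.5 -206.5   -7.9] yaw 3.7 tilt [ 0.001 -0.    -1.   ] gap 27.1 q7 -1.41 F [-0.3 -0.2 -0.3]
row [1.  0.6 1.1] roll 0.0
```

```bash
python3 -m creep '[[[0,0,0.6,0,0.5],[0,0,1.2,0,0.5],[0,0,1.2,0,0.5]]]'; python3 -m creep '[[[0,0,0.6,0,0.5],[0,0,1,0,0.5],[0,0,1,0,0.5]]]'
```

```text
t: 13.25
tcp_pos: [0.5254, -0.2065, -0.0093]
ee_rot: [0.999, 0.032, 0.0, 0.0]
force: [0.3, 0.3, -0.8]
finger_gap: 0.0269
gripper_force: 29.7
t: 13.55
tcp_pos: [0.5254, -0.2065, -0.0096]
ee_rot: [0.999, 0.032, 0.0, 0.0]
force: [-5.9, 1.8, 22.7]
finger_gap: 0.0268
gripper_force: 32.2
```

Contact. Release and lift.

```bash
python3 -m creep '[[[0,0,-0.8,0,0.5],[0,0,-0.8,0,0.3],[0,0,-0.8,0,0.2],[0,0,-0.8,0,0.1],[0,0,-0.8,0,0.1],[0,0,-15,0,0.1],[0,0,-40,0,0.1],[0,0,-80,0,0.1]]]'; python3 go.py 426 -85 60 12.4
```

```text
t: 14.35
tcp_pos: [0.5242, -0.2059, 0.0696]
ee_rot: [0.999, 0.033, -0.001, -0.001]
force: [0.6, 0.4, 0.8]
finger_gap: 0.0383
gripper_force: 0.0
t 14.35 pos [ 524.2 -205.9   69.6] yaw 3.7 tilt [-0.003  0.001 -1.   ] gap 38.3 q7 -1.38 F [0.6 0.4 0.8]
row [ -90.1 -127.    10. ] roll -0.151
```

```bash
python3 -m creep '[[[-89,-126,0,-0.151,-0.04],[-89,-126,0,-0.151,-0.04],[-89,-126,0,-0.151,-0.04],[-89,-126,0,-0.151,-0.04],[-89,-126,30,-0.151,-0.04],[-89,-126,55,-0.151,-0.04],[-89,-126,55,-0.151,-0.04],[-89,-126,55,-0.151,-0.04]]]'; python3 go.py 427 -85.5 -12 12.4
```

```text
t: 15.15
tcp_pos: [0.4284, -0.0864, 0.015]
ee_rot: [0.994, 0.108, -0.0, 0.0]
force: [0.1, -0.8, 0.2]
finger_gap: 0.0447
gripper_force: 0.0
t 15.15 pos [428.4 -86.4  15. ] yaw 12.4 tilt [-0. -0. -1.] gap 44.7 q7 -1.54 F [ 0.1 -0.8  0.2]
row [-1.1 -1.2 27. ] roll -0.001
```

```bash
python3 snap.py h8 side 230 170 200 140
```

```text
(no output)
```

View pics/h8.png

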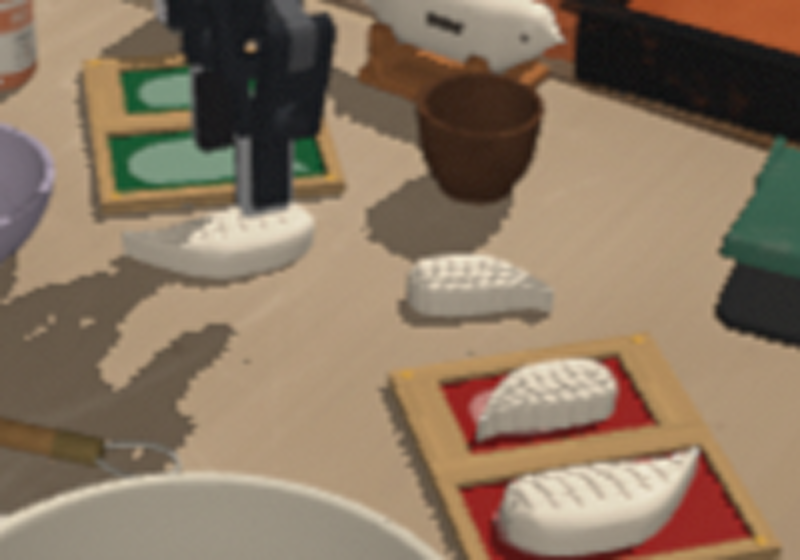

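Both left wings lie in their recesses, small at crop (545,400), large at (600,500). The finger at (265,190) is in front of LR. Descend and grasp.

```bash
python3 -m creep '[[[-1,-0.5,10,0,-0.04],[-1,-0.5,20,0,-0.04],[-1,-0.5,26.5,0,-0.04],[-1,-0.5,26.5,0,-0.04],[-1,-0.5,26.5,0,0.4],[-1,-0.5,26.5,0,0.4],[-1,-0.5,26.5,0,0.4],[-1,-0.5,26.5,0,0.4]]]'; python3 -m creep '[[[0,0,-10,0,0.4],[0,0,-40,0,0.4],[0,0,-60,0,0.4],[0,0,-60,0,0.4]]]';python3 go.py 430 -18.5 50 0
```

```text
t: 16.0
tcp_pos: [0.4273, -0.0861, -0.012]
ee_rot: [0.994, 0.108, 0.0, 0.0]
force: [-0.4, -0.4, -0.1]
finger_gap: 0.0328
gripper_force: 29.9
t: 16.4
tcp_pos: [0.4284, -0.0864, 0.0505]
ee_rot: [0.994, 0.107, 0.002, 0.0]
force: [-0.0, 0.2, -0.3]
finger_gap: 0.033
gripper_force: 30.1
t 16.4 pos [428.4 -86.4  50.5] yaw 12.3 tilt [ 0.004 -0.001 -1.   ] gap 33.0 q7 -1.51 F [-0.   0.2 -0.3]
row [ 16.  -66.    0.4] roll 0.215
```

```bash
python3 -m creep '[[[16.5,-66,0,0.215,0.4],[16.5,-66,0,0.215,0.4],[16.5,-66,0,0.215,0.4],[16.5,-66,25,0.215,0.4],[16.5,-66,45,0.215,0.4],[16.5,-66,52,0.215,0.4],[16.5,-66,55,0.215,0.4],[16.5,-66,55,0.215,0.4]]]'; python3 go.py 430.5 -18.5 -9 0
```

```text
t: 17.2
tcp_pos: [0.4292, -0.0183, -0.007]
ee_rot: [1.0, 0.0, -0.0, 0.0]
force: [-0.8, 0.2, 0.8]
finger_gap: 0.0329
gripper_force: 30.1
t 17.2 pos [429.2 -18.3  -7. ] yaw 0.0 tilt [-0. -0. -1.] gap 32.9 q7 -1.84 F [-0.8  0.2  0.8]
row [1.3 0.2 2. ] roll 0.001
```

```bash
python3 -m creep '[[[1,0,0.8,0,0.4],[1,0,1.6,0,0.4],[1,0,1.6,0,0.4]]]'; python3 -m creep '[[[0,0,0.5,0,0.4],[0,0,1,0,0.4],[0,0,1,0,0.4]]]'
```

```text
t: 17.5
tcp_pos: [0.4304, -0.0181, -0.0085]
ee_rot: [1.0, 0.0, 0.0, -0.0]
force: [0.1, 0.4, -0.2]
finger_gap: 0.033
gripper_force: 30.1
t: 17.8
tcp_pos: [0.4303, -0.0181, -0.0094]
ee_rot: [1.0, 0.0, 0.0, 0.0]
force: [-2.5, 0.7, 15.1]
finger_gap: 0.0329
gripper_force: 31.7
```

```bash
python3 -m creep '[[[0,0,-0.5,0,0.4],[0,0,-0.5,0,0.2],[0,0,-0.5,0,0.1],[0,0,-0.5,0,0],[0,0,-0.5,0,0],[0,0,-15,0,0],[0,0,-40,0,0],[0,0,-80,0,0]]]'; python3 go.py 514.5 -129.5 60 -6.9
```

```text
t: 18.6
tcp_pos: [0.429, -0.018, 0.0699]
ee_rot: [1.0, 0.001, -0.002, 0.0]
force: [1.1, -0.1, 0.0]
finger_gap: 0.0427
gripper_force: 0.0
t 18.6 pos [429.  -18.   69.9] yaw 0.1 tilt [-0.003 -0.    -1.   ] gap 42.7 q7 -1.8 F [ 1.1 -0.1  0. ]
row [ 85.4 111.6   9.6] roll 0.122
```

```bash
python3 -m creep '[[[85.5,111.5,0,0.122,0],[85.5,111.5,0,0.122,0],[85.5,111.5,0,0.122,0],[85.5,111.5,0,0.122,0],[85.5,111.5,30,0.122,0],[85.5,111.5,55,0.122,0],[85.5,111.5,55,0.122,0],[85.5,111.5,55,0.122,0]]]'; python3 go.py 514.5 -129.5 -12 -6.9
```

```text
t: 19.4
tcp_pos: [0.5155, -0.1292, 0.0155]
ee_rot: [0.998, -0.06, -0.0, -0.0]
force: [0.2, 0.6, 0.5]
finger_gap: 0.0428
gripper_force: 0.0
t 19.4 pos [ 515.5 -129.2   15.5] yaw -6.9 tilt [-0.001  0.    -1.   ] gap 42.8 q7 -1.68 F [0.2 0.6 0.5]
row [-0.9  0.4 27.5] roll -0.0
```

```bash
python3 -m creep '[[[-1,0.5,10,0,0],[-1,0.5,20,0,0],[-1,0.5,27,0,0],[-1,0.5,27,0,0],[-1,0.5,27,0,0.5],[-1,0.5,27,0,0.5],[-1,0.5,27,0,0.5],[-1,0.5,27,0,0.5]]]'; python3 -m creep '[[[0,0,-10,0,0.5],[0,0,-40,0,0.5],[0,0,-70,0,0.5],[0,0,-70,0,0.5]]]';python3 go.py 424.8 41.5 60 0
```

```text
t: 20.2
tcp_pos: [0.5148, -0.1299, -0.0116]
ee_rot: [0.998, -0.061, 0.0, 0.0]
force: [0.4, 1.2, 0.1]
finger_gap: 0.0273
gripper_force: 29.5
t: 20.6
tcp_pos: [0.5166, -0.1304, 0.0621]
ee_rot: [0.998, -0.061, 0.003, 0.0]
force: [1.0, -0.3, -1.1]
finger_gap: 0.0271
gripper_force: 29.7
t 20.6 pos [ 516.6 -130.4   62.1] yaw -7.0 tilt [ 0.005 -0.001 -1.   ] gap 27.1 q7 -1.66 F [ 1.  -0.3 -1.1]
row [-112.  -159.5    1.4] roll -0.122
```

```bash
python3 -m creep '[[[-112,-159.5,0,-0.122,0.5],[-112,-159.5,0,-0.122,0.5],[-112,-159.5,0,-0.122,0.5],[-112,-159.5,0,-0.122,0.5],[-112,-159.5,0,-0.122,0.5],[-112,-159.5,30,-0.122,0.5],[-112,-159.5,50,-0.122,0.5],[-112,-159.5,55,-0.122,0.5]]]'; python3 go.py 424.8 41.5 -9 0
```

```text
t: 21.4
tcp_pos: [0.422, 0.0418, 0.0019]
ee_rot: [1.0, 0.001, -0.001, 0.0]
force: [-0.7, -0.6, -0.2]
finger_gap: 0.027
gripper_force: 29.8
t 21.4 pos [422.   41.8   1.9] yaw 0.1 tilt [-0.002 -0.001 -1.   ] gap 27.0 q7 -1.98 F [-0.7 -0.6 -0.2]
row [ 2.8  0.3 10.9] roll 0.001
```

```bash
python3 -m creep '[[[1.5,0,3,0,0.5],[1.5,0,6,0,0.5],[1.5,0,8,0,0.5],[1.5,0,8.5,0,0.5],[1.5,0,8.5,0,0.5]]]'; python3 -m creep '[[[0,0,0.5,0,0.5],[0,0,1,0,0.5],[0,0,1,0,0.5]]]'
```

```text
t: 21.9
tcp_pos: [0.4245, 0.0419, -0.005]
ee_rot: [1.0, 0.0, 0.0, -0.0]
force: [0.2, 0.6, -0.1]
finger_gap: 0.0269
gripper_force: 29.8
t: 22.2
tcp_pos: [0.4243, 0.042, -0.0063]
ee_rot: [1.0, 0.0, 0.0, -0.0]
force: [-0.9, 0.1, -0.9]
finger_gap: 0.0269
gripper_force: 29.8
```

```bash
python3 -m creep '[[[0,0,0.8,0,0.5],[0,0,1.6,0,0.5],[0,0,1.6,0,0.5]]]'; python3 -m creep '[[[0,0,0.6,0,0.5],[0,0,1.2,0,0.5],[0,0,1.2,0,0.5]]]'
```

```text
t: 22.5
tcp_pos: [0.4242, 0.042, -0.008]
ee_rot: [1.0, 0.0, -0.0, 0.0]
force: [0.0, -0.4, -0.3]
finger_gap: 0.0269
gripper_force: 29.8
t: 22.8
tcp_pos: [0.4243, 0.042, -0.0088]
ee_rot: [1.0, 0.0, 0.0, 0.0]
force: [-2.0, -0.2, 14.6]
finger_gap: 0.0265
gripper_force: 31.3
```

Contact. Release, lift and move away towards the start side for a clear check.

```bash
python3 -m creep '[[[0,0,-0.6,0,0.5],[0,0,-0.6,0,0.3],[0,0,-0.6,0,0.2],[0,0,-0.6,0,0.1],[0,0,-0.6,0,0.1],[0,0,-15,0,0.1],[0,0,-50,0,0.1],[0,0,-100,0,0.1]]]'; python3 -m creep '[[[0,0,-90,0,0.1],[0,0,-90,0,0.1],[-100,300,-90,0,0.1],[-100,300,-90,0,0.1],[-100,300,-90,0,0.1],[-100,300,-90,0,0.1],[-100,300,-90,0,0.1],[-100,300,-90,0,0.1]]]'; python3 go.py 190 -590 210 17
```

```text
t: 23.6
tcp_pos: [0.4229, 0.0419, 0.0907]
ee_rot: [1.0, 0.001, -0.002, 0.0]
force: [1.8, -0.5, -0.7]
finger_gap: 0.0381
gripper_force: 0.0
t: 24.4
tcp_pos: [0.3286, -0.2445, 0.1811]
ee_rot: [1.0, 0.0, 0.0, 0.0]
force: [1.1, -0.7, -0.2]
finger_gap: 0.0383
gripper_force: 0.0
t 24.4 pos [ 328.6 -244.5  181.1] yaw 0.1 tilt [ 0.001 -0.    -1.   ] gap 38.3 q7 -1.07 F [ 1.1 -0.7 -0.2]
row [-138.9  345.4  -28.9] roll -0.296
```

```bash
python3 -m creep '[[[-100,340,-25,-0.25,0.1],[-139,345,-25,-0.25,0.1],[-139,345,-25,-0.25,0.1],[-139,345,-25,-0.25,0.1],[-139,345,-25,-0.25,0.1],[-139,345,-25,-0.25,0.1],[-139,345,-25,-0.25,0.1],[-139,345,-25,-0.25,0.1]]]'; python3 snap.py fin top 240 140 200 130
```

```text
t: 25.2
tcp_pos: [0.1891, -0.59, 0.2058]
ee_rot: [0.992, 0.125, -0.0, 0.0]
force: [1.1, 0.8, 0.5]
finger_gap: 0.0383
gripper_force: 0.0
```

View pics/fin.png

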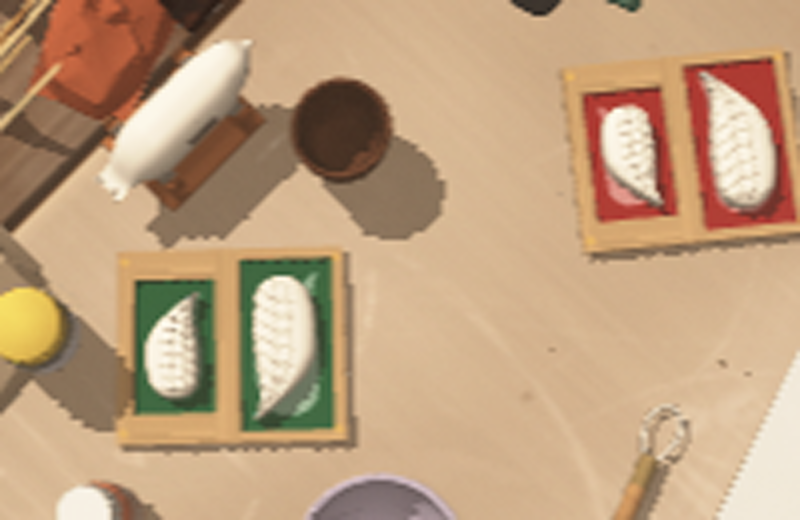

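All four lie in the right recesses, with cup (342,130) and jar (25,325) unmoved. Quick numeric check of angles and centres before handing in.

Run:
```python
from cell import viewer
from h import *
c=viewer.camera("top");h,off=hsv(c);H,S,V=cv2.split(h);wh=((S<55)&(V>150)).astype(np.uint8)*255
T=dict(L=-4.8,S=-6.9)
for n,s,ctr,y in(("LL",(425,176),(528,-267),3.7),("SL",(397,178),(524,-207),3.7),("LR",(310,225),(426.5,-18.4),0),("SR",(284,228),(427.3,41.4),0)):
    P=unproj(c,comp(wh,s,off),.012);ce,a=desc(P);b=np.degrees(a)-(T[n[0]] if n[1]=="R" else -T[n[0]])
    e=np.radians(b);E=np.array([[np.cos(e),np.sin(e)],[-np.sin(e),np.cos(e)]]);Q=P*1e3@E.T
    print(n,"yaw err",round(b-y,1),"size",np.ptp(Q,axis=0).round(1),"mid err",((Q.min(0)+Q.max(0))/2@E-ctr).round(1))
```

```text
LL yaw err -0.3 size [72.7 31.3] mid err [2.1 1.4]
SL yaw err 1.0 size [53.3 25.3] mid err [-2.4  1.5]
LR yaw err -2.2 size [75.1 31.5] mid err [-1.6  2.3]
SR yaw err 1.0 size [48.9 25.9] mid err [-0.3  2.2]
```

```bash
python3 -c "
from cell import ctrl
print(ctrl.job_done())"
```

```text
the job is handed in; nothing more can be done
None
```

All four wings are in their recesses (left in red, right in green), each within about 3 mm and 2° of true; the cup and jar are where they stood, and I handed the job in at about 25 s of robot time.

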